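# Fit the spindle retaining clip on the grinder burr

### The arm

A 6-joint arm with a two-finger parallel gripper is mounted at the origin on a cart in front of the work surface, level with it; the furniture and walls round the work are solid. World frame = base frame: x ahead of the robot, y to its left, z up, the work surface at z = 0. Lengths are in m, angles in rad, forces in N, time in s.
With the tool pointing down it reaches from about 0.225 to 0.725 m from the base axis. Payload 3.1 kg.
Tool frame: the origin (TCP) lies at the very end of the fingers, on their centre line; the grasp point (between the pads) lies 19 mm behind it; z points along the fingers, y is the direction in which the jaws open and shut (so a half turn about z gives the same grasp; the last joint's range is limited). The gripper opens to 85 mm and grips with 20 to 120 N. Pads are 22 mm wide; open, the fingers measure 114 mm over their backs; the gripper's body (76 mm by 85 mm) begins 54 mm behind the grasp point. The pads swing forward as they close: fully open they stand 13 mm farther back than shut.
Start: joints at [-1.371, 0.048, 0.099, 1.622, 0, 1.443], TCP at [0.169, -0.497, 0.231] pointing down, gripper open.
Joint ranges: [-2.91, 2.91], [-0.99, 1.94], [-1.21, 1.42], [-2.12, 2.29], [-1.49, 1.47], [-3.14, 3.14]. Speed limits (rad/s): [2.79, 2.79, 3.14, 3.14, 3.14, 3.14].

### API

Orientations are given as a 3x3 rotation matrix whose columns are the frame's x, y, z axes.
In Python, from rig import * gives the robot as it stands. Calls block until the motion is done:
- move_to(position, orientation): joint-space move of the TCP to a pose.
- line_to(position, frame=None, v=0.15): straight line of the TCP; frame=None keeps the orientation; v is the mean speed in m/s.
- move_joints(angles): joint-space move.
- command_gripper(opening, grip_force=None): finger opening in m; grip_force is the grip in N (None keeps the last); returns when the fingers have stopped.
- wait(seconds).
- solve_ik(position, orientation): joint angles nearest the present ones, or None.
- sense(): the state.
- read_camera(name): name is "scene" or "side" or "wrist"; returns a dict with "image" (400x640x3 uint8, blue, green, red), "camera_matrix" (3x3 intrinsics, pixels), "D" ([k1, k2, p1, p2, k3] as OpenCV has them; the pictures are not rectified), "world_from_camera" (4x4, takes a point from camera to world coordinates); the wrist camera has in their place "hand_eye" (4x4, takes a point from camera to tool coordinates, whose origin is the TCP and whose axes are the flange's). Camera axes: x right, y down, z forward; pixel columns grow to the right and rows downward; lengths in m; the calibration is good to about 2 mm. A picture is of the moment at which its call begins: read the wrist's pose just before it. There is no depth.
A pose or a line that the arm cannot do raises Unreachable and nothing moves.
- close_job(): hands the job in, once; it reports no verdict.
The state is a dict: "time": time; "qpos": joint angles; "joint_vel": joint speeds; "effort": joint torques, N m; "eef_pos": TCP position; "eef_rot": TCP orientation; "contact_force": force on the tool from outside, world axes, zero at the start; "torque": the same for the moment, N m; "gripper_width": finger opening in m.
Only numpy, scipy, OpenCV 4.12 (cv2) and the standard library are available. Lean on these libraries where they do the work, as an engineer would, in place of code of your own. Each camera call takes 0.05 s, during which the arm holds its last target. There are 200 camera calls.

### The job

Pick up the open retaining clip, lay it flat on the burr's top face beside the spindle with its open mouth towards the spindle, and push it gently sideways into the spindle's groove until it snaps fully home. Leave it seated there by itself, and do not disturb the things standing around.

Things in the scene. Friction and masses are not known exactly. Their poses are not given: they have to be found in the camera images.
- clip_bore (a point): Steel open clip, plate 5 mm thick, 38 mm wide, x = -45 to +18 mm. Point: centre of its bore, 2.5 mm above its underside. x points out of the open mouth (push direction), z up on the tab's side. A stop at x = -8 mm meets the neck when home. About 75 g. Over 19 N between clip and burr or spindle damages them.
- clip_tab (a point): Where to grip the clip: a point in its upright black tab, 33 mm behind clip_bore (clip x = -33) and 31.5 mm above it; same axes. Tab 26 mm long (clip x), 10 mm thick (clip y: pinch across this); its top is 15 mm above this point, the plate's upper side 29 mm below it.
- jaw_l (a joint): Angle of the clip's left sprung jaw, rad, 0 at rest, growing as it spreads. Both jaws pivot at x = -20, y = +-15.5 mm of the bore; mouth 29 mm wide at x = +16, narrowing to 12 mm between round noses at x = +7. The noses spread about 0.07 rad each over the 16 mm neck (3 to 8 N push), then snap shut behind it.
- spindle_axis (a point): Point on the vertical axis of the spindle on the burr stand (base 104 mm square, fixed), 58 mm above the worktop. The flat burr round it (92 mm across, smooth) has its top face 44 to 72 mm above the worktop: unmeasured, feel for it; it stays put. On the face: the groove (round neck 16 mm across, 8 mm high), then a head 24 mm across, 8 mm high. Any side will do.
- jigger: Bystander: steel double-cone jigger, 45 mm across, 92 mm tall, standing upright; origin at the centre of its foot. Leave alone.
- tamper: Bystander: tamper, 58 mm base, 90 mm tall; origin at the centre of its foot. Leave alone.
- milk_pitcher_1: Bystander: steel milk pitcher, 74x97 mm, 89 mm tall; origin at the centre of its foot. Leave alone.
- timer: Bystander: small kitchen timer lying flat, 60x72x23 mm; origin at the centre of its underside. Leave alone.
There are look-alikes about, which are no part of the job. What is shaped like the part that bears clip_bore but green is not meant. Leave any purple look-alike of the part that bears spindle_axis alone.

How it is judged:
By the outcome, as a careful person would: the job done as asked, in the order asked, and still so for the second after the job is handed in, with the robot touching nothing.
It also fails if it takes over 48 s, if anything falls off the work surface, if the arm or the gripper's body presses on something with over 40 N, if the wrist force passes 120 N, or if a joint passes its speed limit or range.

## Working session

There is one attempt and no reset: what is moved stays moved. The work goes in short steps, each a Python script; the robot and the scene stay as the last script left them, time stands still between calls to the robot, and variables do not carry over. Pictures are saved under pics/ and viewed, about 8 in all and at most 12, crops included, and the job is handed in when it is done.

```bash
mkdir -p pics; ls; python3 - <<'E'
from rig import *
import cv2, numpy as np, pickle
d={}
for n in ("scene","side"):
    c=read_camera(n); d[n]=c
    cv2.imwrite(f"pics/{n}0.png",c["image"])
    print(n,np.round(c["camera_matrix"],1).tolist(),np.round(c["D"],3),np.round(c["world_from_camera"],3).tolist())
pickle.dump(d,open("cams.pkl","wb"))
a=np.vstack([d["scene"]["image"],d["side"]["image"]])
s=sense(); print(s["time"],s["contact_force"],s["gripper_width"],s["eef_rot"])
E
```

```text
pics
scene [[479.2, 0.0, 318.2], [0.0, 479.2, 193.1], [0.0, 0.0, 1.0]] [-0.094  0.     0.     0.     0.   ] [[-0.608, -0.539, 0.583, -0.435], [-0.794, 0.415, -0.444, 0.96], [-0.003, -0.733, -0.68, 1.24], [0.0, 0.0, 0.0, 1.0]]
side [[460.0, 0.0, 319.9], [0.0, 460.0, 195.5], [0.0, 0.0, 1.0]] [-0.048  0.     0.     0.     0.   ] [[0.909, -0.273, 0.314, 0.087], [-0.416, -0.573, 0.706, -0.86], [-0.013, -0.773, -0.635, 0.988], [0.0, 0.0, 0.0, 1.0]]
0.1 [-0.53467283  0.02580147  0.65787924] 0.08521867802492303 [[ 9.46767670e-01  3.21917398e-01 -4.10474621e-04]
 [ 3.21917516e-01 -9.46765274e-01  2.15163768e-03]
 [ 3.04026487e-04 -2.16923996e-03 -9.99997601e-01]]
```

View pics/scene0.png

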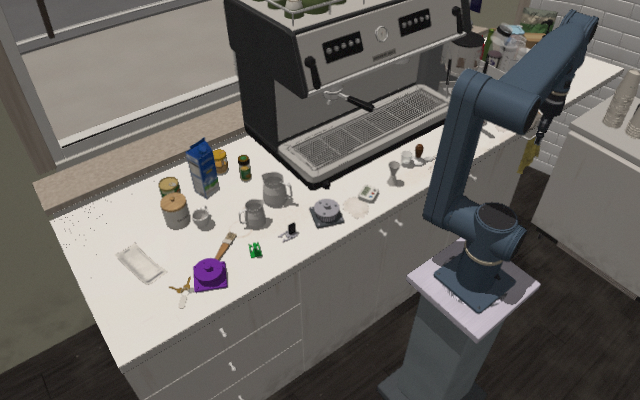

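View pics/side0.png

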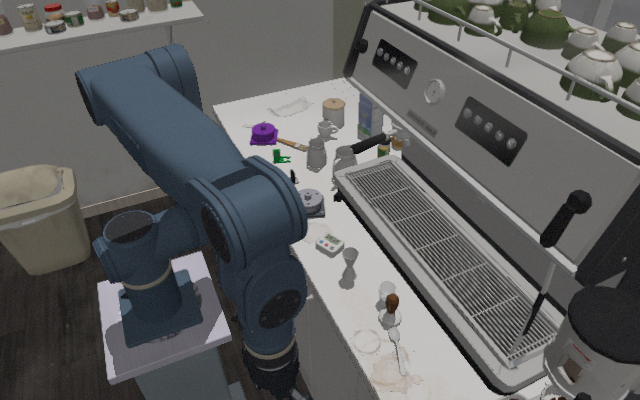

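The scene view shows the spindle/burr on its grey stand at (326,208), the clip with its black tab at (292,229), the green decoy at (255,250) and the purple decoy at (210,272). In the side view the clip is at (293,176) and the spindle at (312,198).

```bash
cat > h.py <<'E'
from rig import *
import cv2, numpy as np, pickle
def ray(c,uv,T=None):
    T=c["world_from_camera"] if T is None else T
    T=np.asarray(T)
    p=cv2.undistortPoints(np.array([[uv]],float),np.asarray(c["camera_matrix"]),np.asarray(c["D"]))[0,0]
    d=T[:3,:3]@np.r_[p,1]; return T[:3,3],d/np.linalg.norm(d)
def plane(c,uv,z,T=None):
    o,d=ray(c,uv,T); return o+d*(z-o[2])/d[2]
def cross(rays):
    A=np.zeros((3,3));b=np.zeros(3)
    for o,d in rays:
        P=np.eye(3)-np.outer(d,d);A+=P;b+=P@o
    X=np.linalg.solve(A,b)
    return X,[1e3*np.linalg.norm((np.eye(3)-np.outer(d,d))@(X-o)) for o,d in rays]
def project(c,X,T=None):
    T=c["world_from_camera"] if T is None else T
    W=np.linalg.inv(np.asarray(T)); r=cv2.Rodrigues(W[:3,:3])[0]
    return cv2.projectPoints(np.array([X],float),r,W[:3,3],np.asarray(c["camera_matrix"]),np.asarray(c["D"]))[0][0,0]
def down(yaw):  # tool z down, tool x at yaw in world
    c,s=np.cos(yaw),np.sin(yaw); return np.array([[c,s,0],[s,-c,0],[0,0,-1.]])
def wrist(name):
    s=sense(); c=read_camera("wrist"); T=np.eye(4);T[:3,:3]=s["eef_rot"];T[:3,3]=s["eef_pos"]
    c["T"]=T@np.asarray(c["hand_eye"]); cv2.imwrite(f"pics/{name}.png",c["image"]); pickle.dump(c,open(f"{name}.pkl","wb")); return c
E
python3 - <<'E'
from h import *
d=pickle.load(open("cams.pkl","rb")); sc,si=d["scene"],d["side"]
for n,a,b,z in (("spindle",(326,203),(311,191),.075),("tab",(292,228),(293,174),.035),("stand",(326,212),(312,200),.03)):
    print(n,cross([ray(sc,a),ray(si,b)]),plane(sc,a,z),plane(si,b,z))
c=wrist("w0"); print(np.round(c["hand_eye"],3).tolist(),np.round(c["camera_matrix"],0).tolist(),c["D"])
i=np.hstack([cv2.resize(sc["image"][150:300,190:410],None,fx=2.4,fy=2.4,interpolation=2)[:, :400],cv2.resize(si["image"][120:270,230:380],None,fx=2.4,fy=2.4,interpolation=2)])
a=cv2.resize(sc["image"][165:265,230:390],(800,500)[0:2],interpolation=2)
cv2.imwrite("pics/crop1.png",a)
E
```

```text
spindle (array([0.52259047, 0.19908397, 0.06283141]), [np.float64(4.876478274469163), np.float64(4.876478274469214)]) [0.50657597 0.20796983 0.075     ] [0.52206674 0.1889788  0.075     ]
tab (array([0.52006125, 0.34871336, 0.03188841]), [np.float64(3.647579959995134), np.float64(3.6475799599950745)]) [0.51303417 0.35077295 0.035     ] [0.52254172 0.34792303 0.035     ]
stand (array([0.52333836, 0.20044156, 0.02118004]), [np.float64(7.8441762585289005), np.float64(7.844176258529109)]) [0.50667877 0.20740071 0.03      ] [0.52771392 0.19663295 0.03      ]
[[-0.0, -0.964, -0.266, 0.067], [1.0, -0.0, -0.0, 0.0], [0.0, -0.266, 0.964, -0.143], [0.0, 0.0, 0.0, 1.0]] [[355.0, 0.0, 319.0], [0.0, 355.0, 197.0], [0.0, 0.0, 1.0]] [-0.01770469  0.          0.          0.          0.        ]
```

View pics/crop1.png

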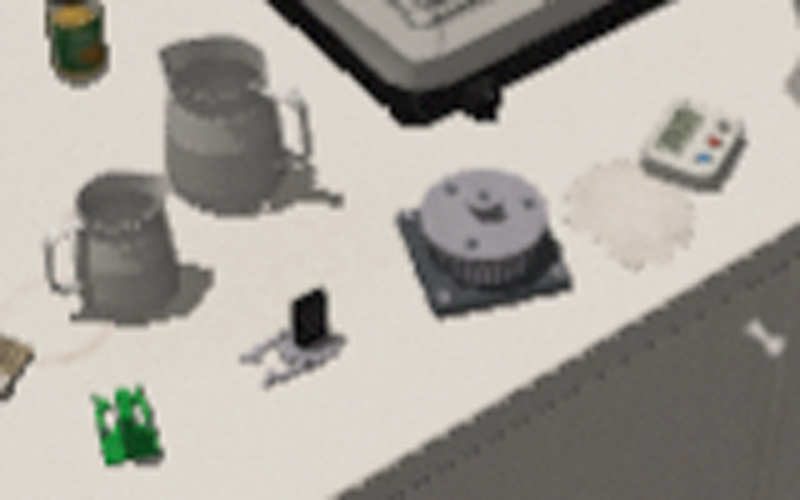

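The crop shows the clip with its tab side towards the right and its mouth pointing left in the image, roughly world +y and away from the spindle. I'll look from the wrist camera, sweeping at a small radius to stay clear of the machine.

```bash
python3 - <<'E'
from h import *
d=pickle.load(open("cams.pkl","rb")); sc,si=d["scene"],d["side"]
print("handle",cross([ray(sc,(373,107)),ray(si,(352,152))]))
move_to([0.40,-0.10,0.25],down(0.)); 
move_to([0.48,0.27,0.22],down(0.))
c=wrist("w1"); s=sense(); print(s["time"],s["eef_pos"],s["contact_force"],s["qpos"])
E
```

```text
handle (array([ 0.5483781 , -0.02733104,  0.3512249 ]), [np.float64(4.233731022361278), np.float64(4.233731022361389)])
6.4 [0.48004833 0.26990841 0.22006064] [-0.10845898  0.6576824   0.16496132] [ 3.90451497e-01  1.12814128e-01  1.45646281e-01  1.60351692e+00
 -4.72099946e-05 -2.75096529e+00]
```

View pics/w1.png

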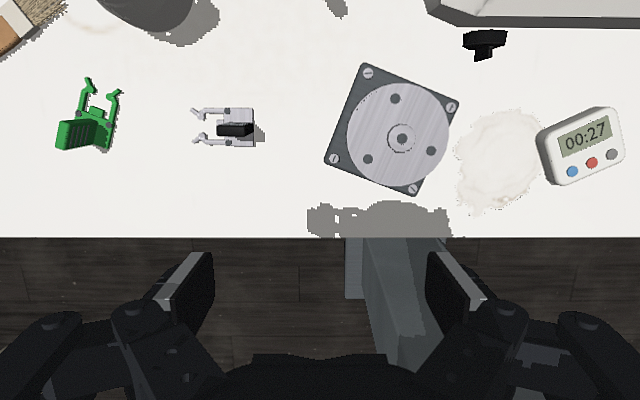

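The wrist view shows the clip at about (192–255, 105–148) with its mouth to image left (world +y) and its tab at (235,129). The spindle is at (402,138) and the disc is about 103 px wide. The mouth already points +y, so I'll seat the clip from the spindle's −y side with no big turn. Next I'll look from near.

```bash
python3 - <<'E'
from h import *
c=pickle.load(open("w1.pkl","rb")); T=c["T"]
g=lambda uv,z:np.round(plane(c,uv,z,T),4)
print("spindle",g((402,138),.06),g((402,138),.075)); t=g((235,127),.049); print("tab top",t)
print("back",g((254,107),.005),g((254,147),.005),"tips",g((195,110),.005),g((197,143),.005))
move_to([t[0],t[1]-.04,.16],down(-np.pi/2))
c=wrist("w2"); s=sense(); print(s["time"],s["eef_pos"],s["qpos"])
E
```

```text
spindle [0.5151 0.1993 0.06  ] [0.5167 0.2027 0.075 ]
tab top [0.5235 0.3431 0.049 ]
back [0.5395 0.3336 0.005 ] [0.5003 0.3355 0.005 ] tips [0.5368 0.3919 0.005 ] [0.5044 0.3928 0.005 ]
7.8667 [0.52358716 0.30307937 0.160329  ] [ 4.13941835e-01  2.51927145e-01  1.85666516e-01  1.50409617e+00
 -5.04537853e-05 -1.15726007e+00]
```

View pics/w2.png

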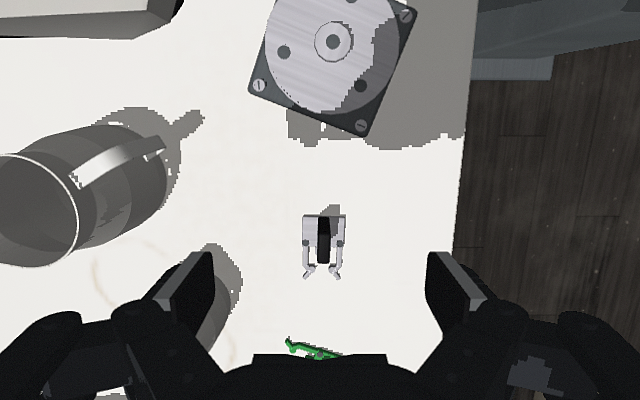

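The near view shows the clip plate's back corners at (302,215) and (345,215), the jaw tips at (306,277) and (338,277), the tab's black blob at about (316–332, 217–262), and the spindle head at (333,42). I'll compute the clip frame from masks.

```bash
python3 - <<'E'
from h import *
c1=pickle.load(open("w1.pkl","rb"));c=pickle.load(open("w2.pkl","rb")); T=c["T"]
print("spindle tri",cross([ray(c1,(402,138),c1["T"]),ray(c,(333,42),T)]))
im=c["image"]; roi=im[200:285,290:360]; 
m=(roi.max(2)<75).astype(np.uint8); n,l,st,ce=cv2.connectedComponentsWithStats(m); k=1+np.argmax(st[1:,4])
print("tab blob",st[k][:4]+[290,200,0,0],ce[k]+[290,200]); r=cv2.minAreaRect(np.argwhere(l==k)[:,::-1].astype(np.float32)); print(r)
pts=np.argwhere(l==k)+[200,290]
for row in range(st[k][1]+200,st[k][1]+st[k][3]+200,4):
    cc=pts[pts[:,0]==row][:,1]; print(row,cc.min(),cc.max(),end=" | ")
g=lambda uv,z:np.round(plane(c,uv,z,T),4)
y0,h=st[k][1]+200,st[k][3]
cols=lambda row: pts[pts[:,0]==row][:,1].mean()
print("\ntab top mouth end",g((cols(y0+h-2),y0+h),.049))
print("corners",g((302,215),.005),g((345,215),.005),g((306,277),.005),g((338,277),.005))
# plate mask
hsv=cv2.cvtColor(roi,cv2.COLOR_BGR2GRAY); cv2.imwrite("pics/clip2.png",cv2.resize(roi,None,fx=7,fy=7,interpolation=0))
E
```

```text
spindle tri (array([0.51512543, 0.20038179, 0.06359769]), [np.float64(0.4507179840244966), np.float64(0.45071798402436347)])
tab blob [315 216  16  48] [323.31979695 239.40778342]
((33.24433135986328, 39.37525939941406), (47.45100784301758, 14.348821640014648), 87.39744567871094)
216 315 326 | 220 318 329 | 224 318 329 | 228 318 329 | 232 318 330 | 236 318 330 | 240 318 330 | 244 317 329 | 248 317 329 | 252 317 329 | 256 317 329 | 260 317 328 | 
tab top mouth end [0.5204 0.3603 0.049 ]
corners [0.5387 0.3345 0.005 ] [0.5006 0.3344 0.005 ] [0.5357 0.3953 0.005 ] [0.5059 0.3953 0.005 ]
```

View pics/clip2.png

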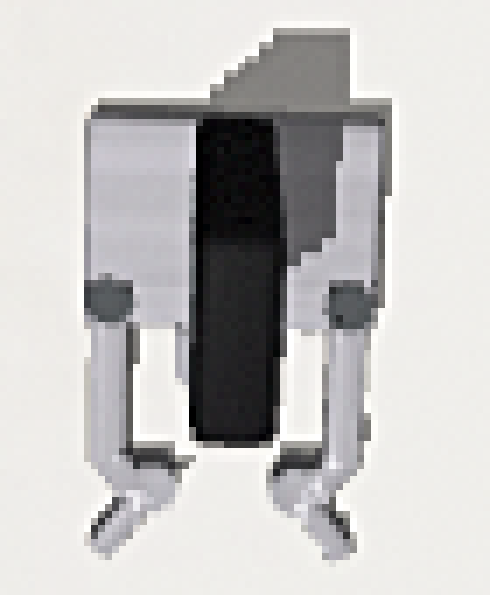

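Measured: spindle axis at (0.515, 0.200), clip tab at (0.520, 0.348), clip heading about 1.3° from +y. The back edge measures 38.1 mm against the given 38. Next I'll grasp, lift and carry to the −y side.

```bash
python3 - <<'E'
from h import *
R=down(-np.pi/2-np.radians(1.3))
move_to([.520,.348,.075],R)
line_to([.520,.348,.015],v=.1)
f0=sense()["contact_force"]
command_gripper(.0,60)
s=sense(); print(s["time"],s["gripper_width"],s["eef_pos"],f0,s["contact_force"])
line_to([.520,.348,.13],v=.15); s=sense(); print(s["time"],s["gripper_width"],s["contact_force"])
move_to([.515,.125,.13],down(-np.pi/2)); s=sense(); print(s["time"],s["eef_pos"])
line_to([.515,.125,.105],v=.1)
wait(.2); s=sense(); print(s["time"],s["gripper_width"],s["contact_force"],s["eef_pos"],s["torque"])
c=wrist("w3")
E
```

```text
9.7583 0.009161442635019683 [0.52021352 0.34809392 0.01525001] [-0.95040206 -0.48940193 -0.25402502] [-0.15298528  0.9968821   0.22650171]
10.675 0.009476551550419071 [ 0.61910887  0.02426065 -1.80649825]
11.5667 [0.51495946 0.12574323 0.129603  ]
12.1667 0.009570423557707382 [-0.03253093 -0.31897485  0.20860827] [0.51557074 0.12537371 0.10580188] [0.01392293 0.00243593 0.00964379]
```

View pics/w3.png

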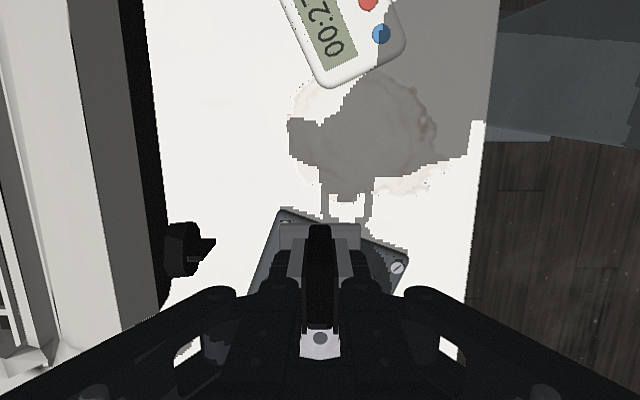

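The clip is held straight: its plate's back edge lies at row ~224, cols 281–361, and its tab at col ~319. The spindle head's centre dot is visible at (320,338), in line with the clip. This gives a third ray for the spindle.

```bash
python3 - <<'E'
from h import *
cs=[pickle.load(open(f"w{i}.pkl","rb")) for i in (1,2,3)]
c=cs[2]; im=c["image"]
def dot(c,u,v,r,name):
    roi=c["image"][v-r:v+r+1,u-r:u+r+1]; g=cv2.cvtColor(roi,6).astype(float); t=(np.median(g)+g.min())/2
    m=(g<t).astype(np.uint8); n,l,st,ce=cv2.connectedComponentsWithStats(m); k=l[r,r]
    print(name,ce[k]+[u-r,v-r],st[k]); return ce[k]+[u-r,v-r]
p=[dot(cs[0],402,138,6,"w1"),dot(cs[1],333,42,8,"w2"),dot(cs[2],320,338,8,"w3")]
print(cross([ray(a,b,a["T"]) for a,b in zip(cs,p)]))
T=c["T"]; tz=T[:3,3]; s=sense()["eef_pos"]
zp=s[2]-.010
for u,v in ((281,224),(361,224)): print("plate back",plane(c,(u,v),zp,T),"rel tcp",plane(c,(u,v),zp,T)-s)
crop=im[210:370,250:390]; cv2.imwrite("pics/c3.png",cv2.resize(crop,None,fx=3.7,fy=3.7,interpolation=0))
E
```

```text
w1 [401.61643836 138.08219178] [ 1  2 10  9 73]
w2 [333.13602941  42.21691176] [  0   0  17  17 272]
w3 [319.97744361 338.19548872] [  0   0  17  17 266]
(array([0.51491476, 0.20018457, 0.06136903]), [np.float64(0.3802420371813006), np.float64(0.41990517790662907), np.float64(0.0498043762318211)])
plate back [0.53289446 0.11280814 0.09578596] rel tcp [ 0.01732213 -0.01246391 -0.01      ]
plate back [0.49625175 0.11277715 0.09578596] rel tcp [-0.01932059 -0.01249491 -0.01      ]
```

View pics/c3.png

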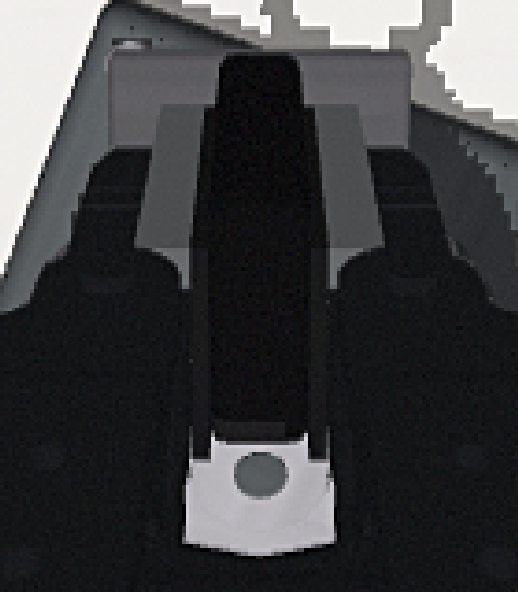

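The clip's back edge is 12.5 mm behind the TCP (expected 12) and centred, so the grasp is as planned. Three rays put the head top at z≈0.061 and so the burr top at ≈0.045. I'll descend beside the spindle and feel for it.

```bash
python3 - <<'E'
from h import *
def F(n=4):
    a=[]
    for _ in range(n): wait(.02); a.append(sense()["contact_force"])
    return np.mean(a,0)
line_to([.515,.129,.078],v=.08); wait(.15)
f0=F(6); s=sense(); print(s["time"],f0,s["eef_pos"])
z=.078
while z>.0575:
    z-=.001; line_to([.515,.129,z],v=.02)
    f=F()-f0; s=sense(); print(round(z,4),np.round(s["eef_pos"],4),np.round(f,2),round(s["time"],2))
    if f[2]>1.8: break
E
```

```text
12.9583 [ 0.15586674 -0.56573758 -0.82455726] [0.51546503 0.12899923 0.07856742]
0.077 [0.515  0.129  0.0771] [-0.19  0.87  0.16] 13.28
0.076 [0.5149 0.129  0.0759] [-0.26  0.67 -0.24] 13.59
0.075 [0.5149 0.129  0.075 ] [ 0.02  0.94 -0.21] 13.91
0.074 [0.515 0.129 0.074] [-0.28  0.06 -0.36] 14.22
0.073 [0.515 0.129 0.073] [0.13 0.24 0.16] 14.54
0.072 [0.515 0.129 0.072] [ 0.2   0.59 -0.08] 14.86
0.071 [0.5149 0.129  0.0709] [-0.36  0.78 -0.13] 15.18
0.07 [0.515  0.129  0.0699] [ 0.2   0.58 -0.31] 15.49
0.069 [0.515 0.129 0.069] [ 0.05  0.8  -0.06] 15.81
0.068 [0.515  0.129  0.0679] [-0.69  0.57 -0.07] 16.12
0.067 [0.5149 0.129  0.0669] [0.26 0.47 0.02] 16.44
0.066 [0.515  0.129  0.0659] [-0.28  0.4  -0.14] 16.76
0.065 [0.515 0.129 0.065] [ 0.38  0.85 -0.27] 17.07
0.064 [0.515  0.129  0.0639] [-0.42  0.82  0.03] 17.39
0.063 [0.515 0.129 0.063] [-0.55  0.8  -0.13] 17.71
0.062 [0.515 0.129 0.062] [ 0.04 -0.16  0.43] 18.02
0.061 [0.515 0.129 0.061] [0.38 0.28 0.14] 18.34
0.06 [0.515 0.129 0.06 ] [-0.28 -0.06 -0.14] 18.66
0.059 [0.5155 0.1291 0.0596] [-0.26  0.28  3.34] 18.98
```

The burr face is felt at TCP z≈0.0596, so burr top ≈0.0446, which agrees with the camera. I'll ease the press to about 1 N and push in +y in small steps, watching the forces.

```bash
python3 - <<'E'
from h import *
f0=np.array([.156,-.1,-.825])
def F(n=3):
    a=[]
    for _ in range(n): wait(.02); a.append(sense()["contact_force"])
    return np.mean(a,0)
Z=.0594
line_to([.515,.129,Z],v=.02); print("rest",F()-f0)
ok=True
for y in (.136,.143,.149):
    line_to([.515,y,Z],v=.04); f=F()-f0; print(y,np.round(f,2))
    if abs(f[1])>6 or abs(f[0])>6 or f[2]>8: ok=False; break
while ok and y<.1705:
    y+=.001; line_to([.515,y,Z],v=.02)
    f=F()-f0; s=sense(); print(round(y,4),np.round(s["eef_pos"],4),np.round(f,2),round(s["time"],2))
    if f[1]<-9.5 or abs(f[0])>6 or f[2]>9: break
E
```

```text
rest [ 0.18856545 -0.17986077  3.03972056]
0.136 [-0.08  0.92  3.72]
0.143 [-0.54  1.05  4.79]
0.149 [-0.29  0.36  6.65]
0.15 [0.5152 0.1499 0.0597] [ 0.   -0.4   6.34] 20.68
0.151 [0.5152 0.1507 0.0597] [-0.08 -0.83  6.34] 20.98
0.152 [0.5153 0.1517 0.0597] [-0.57 -0.69  6.71] 21.27
0.153 [0.5152 0.1527 0.0597] [ 0.27 -0.94  6.55] 21.57
0.154 [0.5152 0.1537 0.0597] [-0.18 -1.02  6.42] 21.88
0.155 [0.5153 0.1544 0.0597] [ 0.25 -1.3   6.04] 22.18
0.156 [0.5153 0.155  0.0597] [ 0.06 -2.47  6.34] 22.48
0.157 [0.5153 0.1556 0.0597] [ 0.03 -3.56  6.75] 22.77
0.158 [0.5153 0.1565 0.0597] [-0.45 -3.55  6.11] 23.07
0.159 [0.5153 0.1574 0.0597] [-0.05 -3.49  7.18] 23.38
0.16 [0.5153 0.1586 0.0597] [-0.11 -3.34  6.76] 23.68
0.161 [0.5153 0.1599 0.0597] [-0.04 -2.72  6.58] 23.98
0.162 [0.5153 0.1612 0.0597] [-0.4  -1.15  6.44] 24.27
0.163 [0.5153 0.1625 0.0597] [-0.08 -0.18  6.13] 24.57
0.164 [0.5153 0.1638 0.0597] [-0.24 -0.47  5.85] 24.88
0.165 [0.5153 0.1649 0.0597] [-0.13 -0.1   6.28] 25.18
0.166 [0.5153 0.1659 0.0597] [ 0.74 -0.07  5.83] 25.48
0.167 [0.5153 0.1668 0.0597] [-0.25 -0.62  6.76] 25.77
0.168 [0.5153 0.1675 0.0597] [-0.11 -1.08  6.4 ] 26.07
0.169 [0.5152 0.1676 0.0597] [-0.27 -3.69  6.69] 26.38
0.17 [0.5153 0.1676 0.0598] [-0.45 -4.86  7.21] 26.68
0.171 [0.5153 0.1678 0.0598] [-0.34 -7.68  7.75] 26.98
```

The log shows the snap (Fy peaks at −3.6 N, then falls to about 0 at y≈0.163) and then the stop meeting the neck hard at y=0.1676, where 0.167 was predicted. I'll ease off, release, rise and check.

```bash
python3 - <<'E'
from h import *
line_to([.515,.1677,.0598],v=.02); wait(.1); print(sense()["contact_force"])
command_gripper(.05); s=sense(); print(s["time"],s["gripper_width"],s["contact_force"])
line_to([.515,.1677,.13],v=.1)
line_to([.515,.21,.19],v=.15); wait(.2)
c=wrist("w4"); s=sense(); print(s["time"],s["eef_pos"],s["contact_force"])
a=read_camera("scene")["image"]; b=read_camera("side")["image"]
i=cv2.resize(c["image"][60:320,160:480],None,fx=1.75,fy=1.75,interpolation=2)
cv2.imwrite("pics/c4.png",i)
cv2.imwrite("pics/c5.png",np.vstack([cv2.resize(a[150:270,240:430],(760,300)[:1]+(480,),interpolation=2)]))
cv2.imwrite("pics/side5.png",b)
E
```

```text
[-0.32009622 -2.35078166  4.0217639 ]
27.8583 0.04992004284590358 [-0.0527579   0.08578672  1.10973306]
29.6 [0.51439751 0.20938241 0.18876613] [ 0.23329066 -0.54867064  0.62796199]
```

View pics/c4.png

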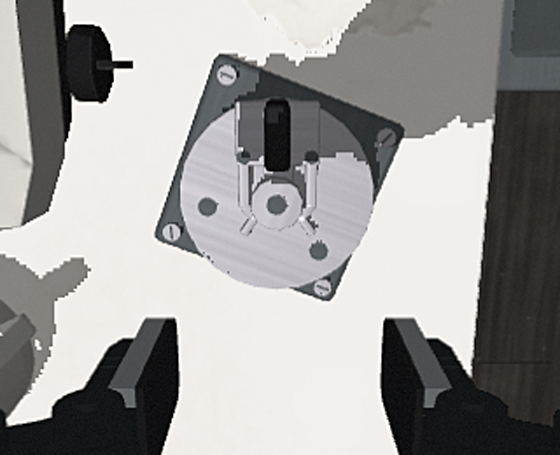

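View pics/c5.png

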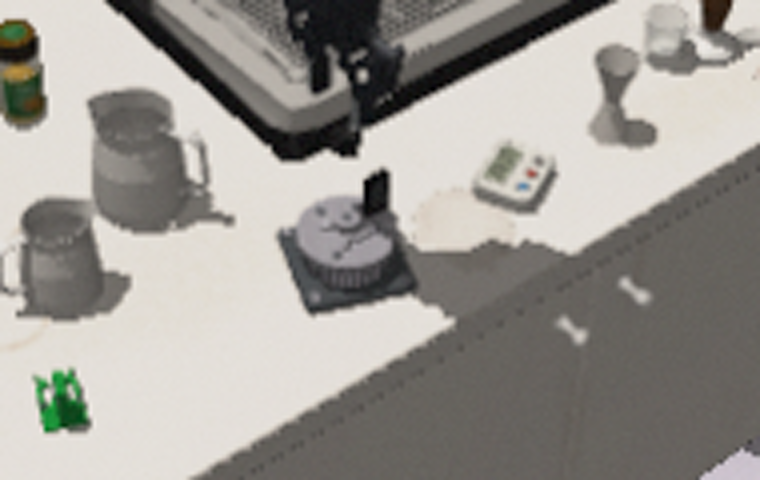

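The clip lies flat on the burr. The spindle head (crop 277,204) sits between the closed jaws, behind the noses; the back edge is at crop row ~100 and the jaw tips at ~234. The bystanders stand as before. One numeric check, then I'll hand in.

```bash
python3 - <<'E'
from h import *
c=pickle.load(open("w4.pkl","rb")); g=lambda u,v,z:plane(c,(160+u/1.75,60+v/1.75),z,c["T"])
h=g(277,204,.0611); b=g(278,101,.0496); t=(g(243,234,.0496)+g(312,234,.0496))/2
print("head",h,"back",b,"tips",t,"| head-back",h[1]-b[1],"expect .045; tips-head",t[1]-h[1],"expect ~.017")
if abs(h[1]-b[1]-.045)<.003: close_job(); print("closed")
E
```

```text
head [0.51456067 0.19978352 0.0611    ] back [0.51404973 0.15546668 0.0496    ] tips [0.51435731 0.21667156 0.0496    ] | head-back 0.04431683429821215 expect .045; tips-head 0.01688803874975081 expect ~.017
the job is handed in; nothing more can be done
closed
```

The clip is seated in the spindle's groove, released and standing on its own, and the job was handed in at about 30 s of the 48 s allowed.

- **How it went:** I gripped the clip by its tab and carried it to the spindle's −y side, where its mouth already faced the spindle. I lowered it until it touched the burr face, about 44.6 mm above the worktop, which agreed with the camera estimate. I then pushed it sideways in 1 mm steps.
- **Forces:** The snap showed as a push peak of 3.6 N falling to about 0. The stop then met the neck at y = 0.1676 m, where I had predicted 0.167. The highest readings were 7.7 N sideways and about 7.8 N downwards, against the 19 N damage limit. The downward press was more than the 1 N I had aimed for.
- **Last checks:** After release, the spindle axis measured 44.3 mm from the clip's back edge (45 mm when fully home). The jaw tips measured 16.9 mm beyond the axis (about 17 expected). The jaws looked closed behind the neck.
- **Surroundings:** The gripper was clear of everything. By eye, the bystanders and the green look-alike in the last pictures had not moved. I did not look at the tamper or the purple look-alike again, but the arm did not go near the purple one.

No check failed or disagreed.

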